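# Close the cup-rinse well with its sliding cover

### The arm

A 6-joint arm with a two-finger parallel gripper is mounted at the origin on a cart in front of the work surface, level with it; the furniture and walls round the work are solid. World frame = base frame: x ahead of the robot, y to its left, z up, the work surface at z = 0. Lengths are in mm, angles in rad, forces in N, time in s.
With the tool pointing down it reaches from about 300 to 775 mm from the base axis. Payload 14.6 kg.
Tool frame: the origin (TCP) lies midway between the tips of the shut fingers; the grasp point (between the pads) lies manip.grasp_offset behind it (manip.grasp_offset is the distance from the TCP to the grasp point, in mm); z points along the fingers, y is the direction in which the jaws open and shut (so a half turn about z gives the same grasp; the last joint's range is limited). The gripper opens to 94 mm and grips with 3 to 60 N. Pads are 16 mm wide; open, the fingers measure 119 mm over their backs; the gripper's body (75 mm by 177 mm) begins 78 mm behind the grasp point.
Start: joints at [1.212, 0.3, 1.521, -0, 1.321, -0.067], TCP at [158.22, 526.741, 205.446] pointing down, gripper open.
Joint ranges: [-3.03, 3.03], [-0.79, 2.21], [0.23, 2.52], [-1.04, 4.18], [0, 3.07], [-2.55, 2.55]. Speed limits (rad/s): [2.22, 2.22, 2.57, 3.14, 3.14, 3.14].

### API

Orientations are given as [roll, pitch, yaw] about the fixed x, y, z axes, in that order (R = Rz(yaw) Ry(pitch) Rx(roll)).
In Python, from cell import monitor, vision, order, manip gives the robot as it stands.
- The arm moves only by the shell command python3 -m jog 'ROWS' [FORCE]. ROWS is JSON, a list of rows, each a list of 7 numbers: the shift along the tool's x, y, z in cm, then the turn, a rotation vector about the tool's x, y, z in rad, then the opening in per cent of the stroke, from 0 (shut) to 100 (fully open). In form: [[tx, ty, tz, rx, ry, rz, jaw], ...]. A call has 1 to 8 rows; each row shifts and turns the commanded pose from where the row before left it, along the tool's axes as they then stand; what a row does not reach is not made up. A row lasts 1/10 s, in which the tool goes at most 50 mm and 8.59 degrees, less where a joint would pass 70% of its speed; a pose out of reach is approached as far as the arm can. A call is refused whole if a number of a shift passes 5 or a number of a turn 0.15, either way. A call with a gripper value outside its range is refused whole. The fingers move at their own pace and stop on an object; FORCE is the grip in N (left out, the last holds). Time passes only in rows, so rows that do not move let the fingers close. It gives the time, the measured TCP pose, the force and the opening at its end, in the units of the state.
- monitor.read_state(): the state, without advancing time (a new reading comes with each control period).
- vision.camera(name): name is "scene" or "side" or "wrist"; returns a dict with "color" (480x640x3 uint8, blue, green, red), "fx", "fy", "cx", "cy" (pixels), "cam_to_world" (4x4, takes a point from camera to world coordinates); the wrist camera has in their place "tool_from_camera" (4x4, takes a point from camera to tool coordinates, whose origin is the TCP and whose axes are the flange's). Camera axes: x right, y down, z forward; pixel columns grow to the right and rows downward; lengths in mm; the calibration is good to about 2 mm. A picture is of the moment at which its call begins: read the wrist's pose just before it. There is no depth.
- order.sign_off(): hands the job in, once; it reports no verdict.
The state is a dict: "clock": time; "joints": joint angles; "qd": joint speeds; "effort": joint torques, N m; "eef_pos": TCP position; "eef_rot": TCP orientation; "wrist_force": force on the tool from outside, world axes, zero at the start; "moment": the same for the moment, N m; "finger_gap": finger opening in mm.
Only numpy, scipy, OpenCV 4.12 (cv2) and the standard library are available. Lean on these libraries where they do the work, as an engineer would, in place of code of your own. Each camera call takes 0.05 s, during which the arm holds its last target.

### The job

Close the rinse well: pick up the steel cover plate by its grip, bring it in over the closed end of the trough (not over the open well) and lay it flat on the deck there between the two runners. Then slide it gently along the deck, without lifting it again, until you feel it drop into the recess round the well; leave it seated flat and flush with the deck, let go, and leave the other things where they stand.

Things in the scene. Friction and masses are not known exactly. Their poses are not given: they have to be found in the camera images.
- cover: Loose stainless steel cover plate, 76 mm (its x) by 100 mm (its y) by 6 mm thick, 0.2 to 0.4 kg, a grip in its middle. Origin: centre of the underside; z up. It starts flat on the table in front of the trough, turned up to 0.6 rad either way; turned half round it fits just as well. Once lying on the deck its underside is level with the deck.
- cover_grip (a point): Point 28 mm above the cover's underside, on its upright black grip: a bar 44 mm along the cover's x, 12 mm thick along y, from the plate's top (6 mm) up to 34 mm above its underside. Take it from above, fingers closing along the cover's y. Same axes as the cover.
- trough: Fixed low steel cup-rinse trough, 99 mm (its x) by 300 mm (its y, the sliding direction). Origin: centre of its underside, on the table; z up. Two runners (walls) along y, tops at z = 38 mm, stand 81 mm apart inside: 2.5 mm play each side of the cover. Between them lies a level deck, top at z = 30 mm. Its well pan sticks out of the open ends by up to 65 mm, no higher than the deck.
- closed_end (a point): Middle of the closed stretch of deck, on the deck's top (trough x = 0, y = -95, z = 30 mm; the trough's axes). The deck has no opening from trough y = -145 to -40 mm. Lay the cover here, its y parallel to the trough's y, then slide it towards the trough's +y.
- well_range (a point): Deck-top point at the trough's x = 0, y = +45 mm: only the middle of where the well can be. The recess's centre is within 30 mm of it along y, elsewhere each time; it stays put and must be felt. Recess 81 by 103.5 mm, its ledge 6 mm below the deck: the cover drops in within about 1.7 mm of centre, then lies flush. Beyond, level deck goes on for some 50 mm.
- cup: white espresso cup, 61x79x56 mm, bystander; origin: centre of its underside
- tamper: coffee tamper, 58 mm across, 94 mm high, bystander; origin: centre of its underside
- shaker: steel powder shaker, 61 mm across, 82 mm high, bystander; origin: centre of its underside
- mug_a: blue mug, 63x93x53 mm, bystander behind the trough's left; origin: centre of its underside
Things that resemble listed ones, but are neither listed nor needed, are in the scene too. Leave any orange look-alike of the cover alone.

How it is judged:
By the outcome, as a careful person would: the job done as asked, in the order asked, and still so for the second after the job is handed in, with the robot touching nothing.
It also fails if it takes over 70 s, if anything falls off the work surface, if the arm or the gripper's body presses on something with over 40 N, if the wrist force passes 120 N, or if a joint passes its speed limit or range.

## Working session

There is one attempt and no reset: what is moved stays moved. The work goes in short steps, Python scripts to look and compute and a shell command to move; the robot and the scene stay as the last step left them, time stands still between calls to the robot, and variables do not carry over. Pictures are saved under pics/ and viewed, and the job is handed in when it is done.

```bash
ls; mkdir -p pics; python3 - <<'E'
from cell import monitor, vision, order, manip
import cv2
s=monitor.read_state();print(s);print(manip.grasp_offset)
for n in("scene","side","wrist"):
    c=vision.camera(n);cv2.imwrite(f"pics/{n}0.png",c["color"])
    print(n,{k:v for k,v in c.items() if k!="color"})
E
```

```text
pics
{'clock': 0.0, 'joints': array([ 1.21241928e+00,  3.00471634e-01,  1.52156169e+00, -2.51630422e-06,
        1.32066938e+00, -6.66004537e-02]), 'qd': array([-1.13164002e-04,  1.50556818e-05, -5.97730236e-04, -6.12806660e-04,
        1.92846329e-04, -8.49374429e-05]), 'effort': array([ 8.42059144e-04, -5.31795073e+01, -3.52744532e+01,  7.08994735e-02,
        2.43010547e-02, -7.59577097e-05]), 'eef_pos': array([158.1267225 , 526.52114846, 204.89423321]), 'eef_rot': array([-3.14048490e+00, -7.14432800e-05,  2.84981665e+00]), 'wrist_force': array([ 0.4731831 ,  0.28048585, -0.2037678 ]), 'moment': array([0.01066292, 0.03589605, 0.00090625]), 'finger_gap': 94.08489162872276}
18.8
scene {'fx': 616.0274849962971, 'fy': 616.0274849962971, 'cx': 312.6676136212879, 'cy': 238.22911995056774, 'cam_to_world': array([[ 8.54274269e-01, -2.80065430e-01,  4.37925596e-01,
        -3.50246235e+01],
       [-5.19301621e-01, -4.97503033e-01,  6.94850026e-01,
        -9.46637710e+02],
       [ 2.32658404e-02, -8.21007970e-01, -5.70442472e-01,
         8.33922360e+02],
       [ 0.00000000e+00,  0.0000
[... 289 characters left out ...]
5.01311950e-01, -8.65069445e-01,
         7.85144577e+02],
       [-2.49557622e-04, -8.65219341e-01, -5.01393487e-01,
         4.87706631e+02],
       [ 0.00000000e+00,  0.00000000e+00,  0.00000000e+00,
         1.00000000e+00]])}
wrist {'fx': 410.3195319251057, 'fy': 410.3195319251057, 'cx': 323.0600463136079, 'cy': 240.78184112374345, 'tool_from_camera': array([[ 1.65735614e-04, -9.65877044e-01, -2.59000981e-01,
         7.56718687e+01],
       [ 9.99999974e-01,  2.00365394e-04, -1.07307413e-04,
         2.85525252e-01],
       [ 1.55540600e-04, -2.59000957e-01,  9.65877052e-01,
        -1.78469501e+02],
       [ 0.00000000e+00,  0.00000000e+00,  0.00000000e+00,
         1.00000000e+00]])}
```

View pics/scene0.png

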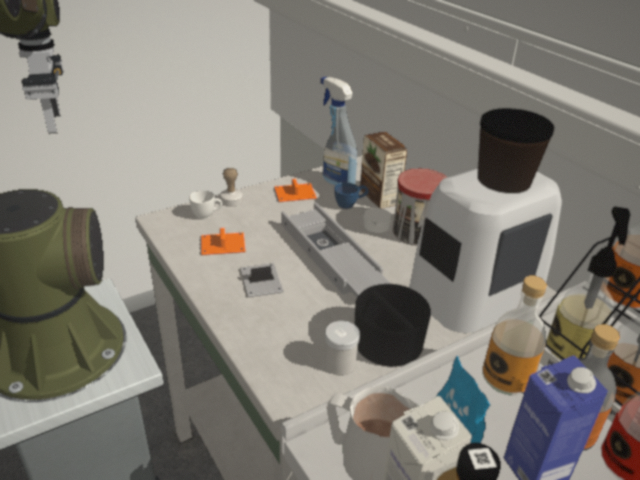

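View pics/side0.png

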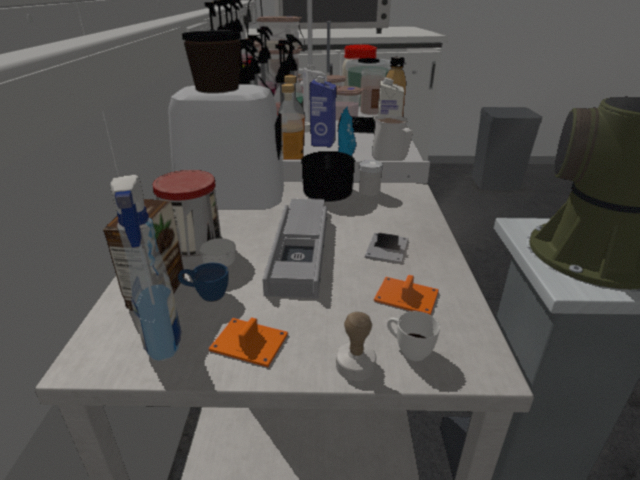

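View pics/wrist0.png

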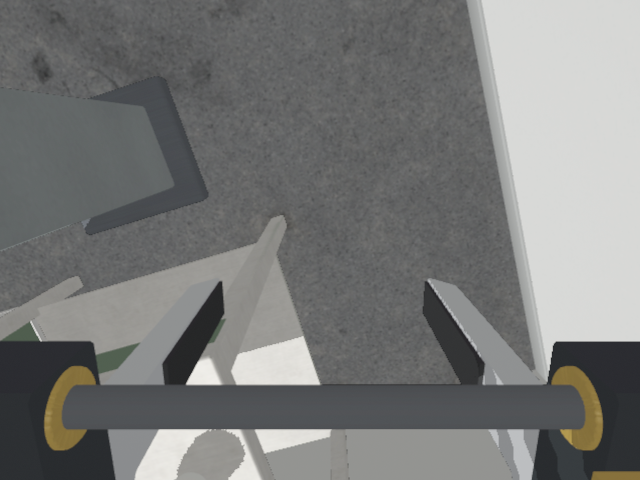

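```bash
cat > h.py <<'E'
import numpy as np,cv2
from cell import monitor, vision, order, manip
from scipy.spatial.transform import Rotation as R
def tool():
    s=monitor.read_state();T=np.eye(4);T[:3,:3]=R.from_euler('xyz',s['eef_rot']).as_matrix();T[:3,3]=s['eef_pos'];return T
def cam(n):
    T=tool() if n=='wrist' else None
    c=vision.camera(n)
    c['M']=T@c['tool_from_camera'] if n=='wrist' else c['cam_to_world']
    return c
def px2w(c,u,v,z):
    M=c['M'];d=M[:3,:3]@np.array([(u-c['cx'])/c['fx'],(v-c['cy'])/c['fy'],1]);o=M[:3,3]
    return o+d*(z-o[2])/d[2]
def w2px(c,p):
    M=c['M'];q=M[:3,:3].T@(np.array(p)-M[:3,3]);return np.array([c['fx']*q[0]/q[2]+c['cx'],c['fy']*q[1]/q[2]+c['cy']])
def crop(c,u0,v0,u1,v1,f,name):
    cv2.imwrite('pics/'+name,cv2.resize(c['color'][v0:v1,u0:u1],None,fx=f,fy=f,interpolation=cv2.INTER_CUBIC))
E
python3 - <<'E'
import cv2
a=cv2.imread('pics/scene0.png')
cv2.imwrite('pics/s1.png',cv2.resize(a[190:310,220:400],None,fx=4.4,fy=4.4,interpolation=cv2.INTER_CUBIC))
a=cv2.imread('pics/side0.png')
cv2.imwrite('pics/d1.png',cv2.resize(a[190:310,255:415],None,fx=5,fy=5,interpolation=cv2.INTER_CUBIC))
E
```

```text
(no output)
```

View pics/s1.png

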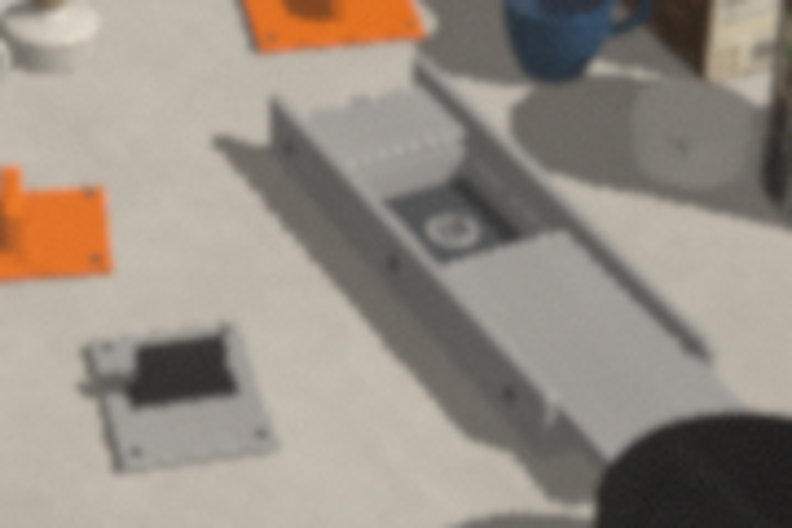

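View pics/d1.png

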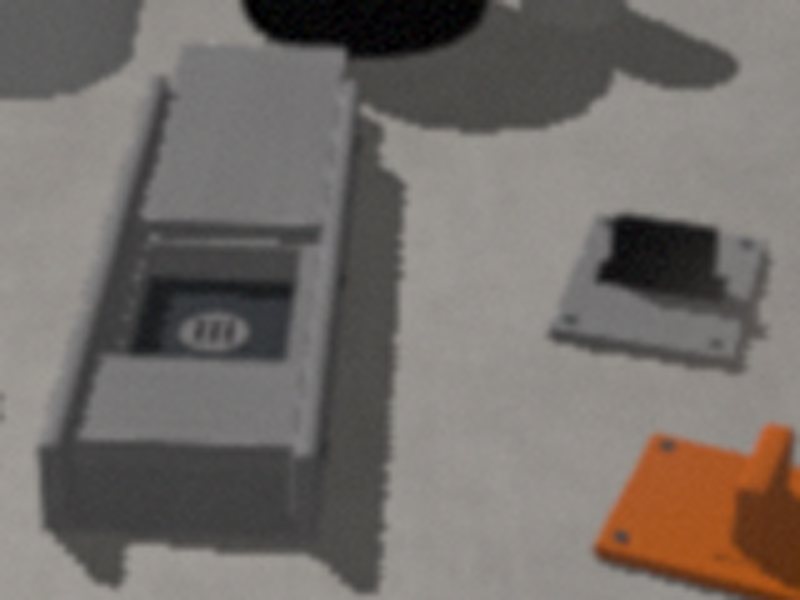

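```bash
python3 - <<'E'
from h import *
S=cam('scene');D=cam('side')
f=lambda p:(220+p[0]/4.4,190+p[1]/4.4)
g=lambda p:(255+p[0]/5,190+p[1]/5)
print('trough z38')
for p in[(275,97),(418,55),(708,350)]:print(px2w(S,*f(p),38).round(1))
for p in[(42,448),(320,452),(158,78),(352,82)]:print(px2w(D,*g(p),38).round(1))
print('deck z30 -y end, opening edge');
for p in[(175,47),(348,45),(145,220),(325,228)]:print(px2w(D,*g(p),30).round(1))
print('cover z6')
for p in[(115,470),(275,450),(235,325),(88,347)]:print(px2w(S,*f(p),6).round(1))
for p in[(600,215),(765,240),(742,365),(550,335)]:print(px2w(D,*g(p),6).round(1))
print('pot');
for uv in[(356,338),(428,338),(392,362)]:print(px2w(S,*uv,0).round(1))
for uv in[(304,190),(352,190),(328,199)]:print(px2w(D,*uv,0).round(1))
for z in(60,80,100,120):print(z,[px2w(S,*uv,z).round(0)[:2] for uv in((355,308),(429,308),(394,288))],[px2w(D,*uv,z).round(0)[:2] for uv in((303,158),(354,158))])
E
```

```text
trough z38
[570.  152.9  38. ]
[661.4 152.3  38. ]
[ 641.7 -147.5   38. ]
[662.7 160.7  38. ]
[566.  161.3  38. ]
[ 644.8 -131.6   38. ]
[ 555.1 -129.    38. ]
deck z30 -y end, opening edge
[ 640.7 -182.    30. ]
[ 557.  -185.8   30. ]
[641.4 -13.4  30. ]
[566.1  -8.1  30. ]
cover z6
[370.7 -51.9   6. ]
[442.9 -76.2   6. ]
[472.9  19.5   6. ]
[400.8  39.5   6. ]
[445.3 -63.3   6. ]
[376.  -42.7   6. ]
[400.8  55.5   6. ]
[474.9  35.    6. ]
pot
[ 502.9 -260.1    0. ]
[ 624.1 -329.8    0. ]
[ 524.8 -345.4    0. ]
[ 612.5 -305.     0. ]
[ 483.2 -307.4    0. ]
[ 548.1 -249.5    0. ]
60 [array([ 509., -242.]), array([ 631., -312.]), array([ 610., -231.])] [array([ 618., -388.]), array([ 476., -391.])]
80 [array([ 495., -260.]), array([ 614., -328.]), array([ 593., -249.])] [array([ 615., -333.]), array([ 480., -336.])]
100 [array([ 481., -278.]), array([ 597., -345.]), array([ 577., -268.])] [array([ 612., -278.]), array([ 484., -281.])]
120 [array([ 466., -296.]), array([ 580., -361.]), array([ 560., -286.])] [array([ 610., -224.]), array([ 487., -226.])]
```

The steel plate with the black grip at scene (262,279) is the cover. The two orange plates with orange grips, at (222,242) and (295,190), are look-alikes. The trough's closed stretch is at the world −y end. Next I'll move the wrist camera over the cover.

```bash
python3 -m jog '[[-3.2,-3.1,0,0,0,0,100],[-3.2,-3.1,0,0,0,0,100],[-3.2,-3.1,0,0,0,0,100],[-3.2,-3.1,0,0,0,0,100],[-3.2,-3.1,0,0,0,0,100],[-3.2,-3.1,0,0,0,0,100],[-3.2,-3.1,0,0,0,0,100],[-3.2,-3.1,0,0,0,0,100]]'
python3 -m jog '[[-3.2,-3.1,0,0,0,0,100],[-3.2,-3.1,0,0,0,0,100],[-3.2,-3.1,0,0,0,0,100],[-3.2,-3.1,0,0,0,0,100],[-3.2,-3.1,0,0,0,0,100],[-3.2,-3.1,0,0,0,0,100],[0,0,0,0,0,0,100],[0,0,0,0,0,0,100]]'
python3 - <<'E'
from h import *
c=cam('wrist');cv2.imwrite('pics/w1.png',c['color']);np.save('w1.npy',c['M']);print(tool())
E
```

```text
clock: 1.05
eef_pos: [332.5, 213.9, 205.6]
eef_rot: [3.141, 0.0, 2.85]
wrist_force: [0.6, 0.8, 0.1]
finger_gap: 94.4
clock: 1.85
eef_pos: [462.3, -18.3, 205.1]
eef_rot: [-3.142, -0.001, 2.848]
wrist_force: [-1.0, 0.6, 0.1]
finger_gap: 93.9
[[-9.57607358e-01  2.88076136e-01 -5.36516975e-04  4.62124345e+02]
 [ 2.88076059e-01  9.57607507e-01  2.16990162e-04 -1.75297913e+01]
 [ 5.76282371e-04  5.32336796e-05 -9.99999833e-01  2.05263480e+02]
 [ 0.00000000e+00  0.00000000e+00  0.00000000e+00  1.00000000e+00]]
```

View pics/w1.png

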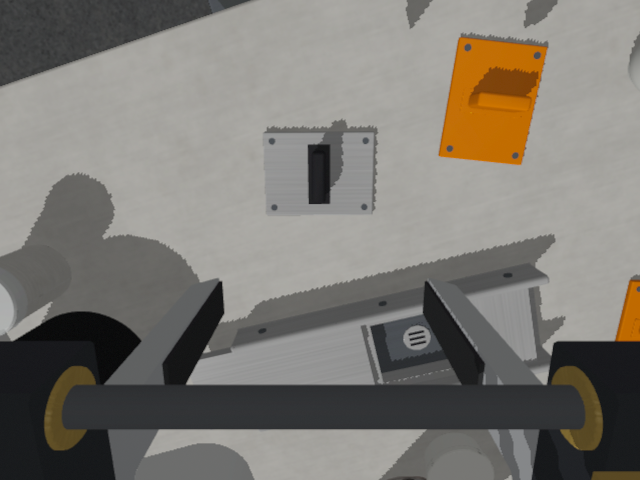

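```bash
python3 - <<'E'
import cv2
a=cv2.imread('pics/w1.png')
cv2.imwrite('pics/w1a.png',cv2.resize(a[110:230,245:395],None,fx=5,fy=5,interpolation=cv2.INTER_CUBIC))
cv2.imwrite('pics/w1b.png',cv2.resize(a[250:390,190:450],None,fx=3,fy=3,interpolation=cv2.INTER_CUBIC))
E
```

```text
(no output)
```

View pics/w1a.png

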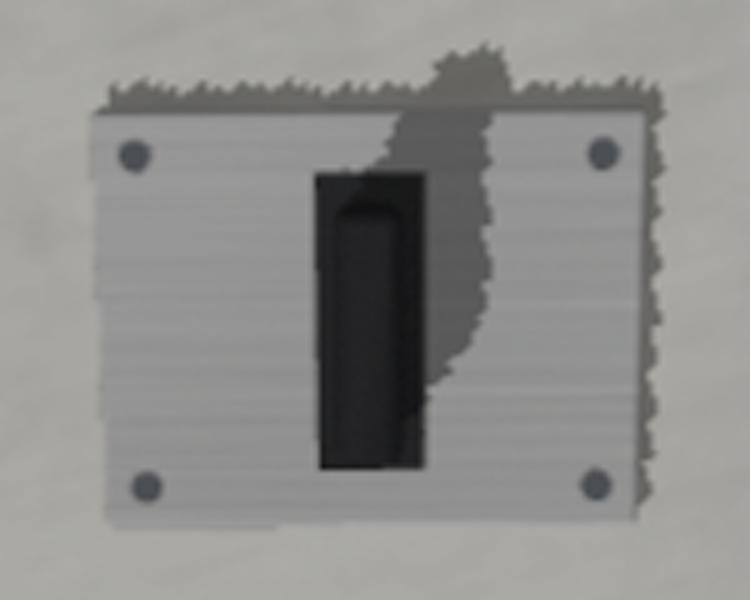

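View pics/w1b.png

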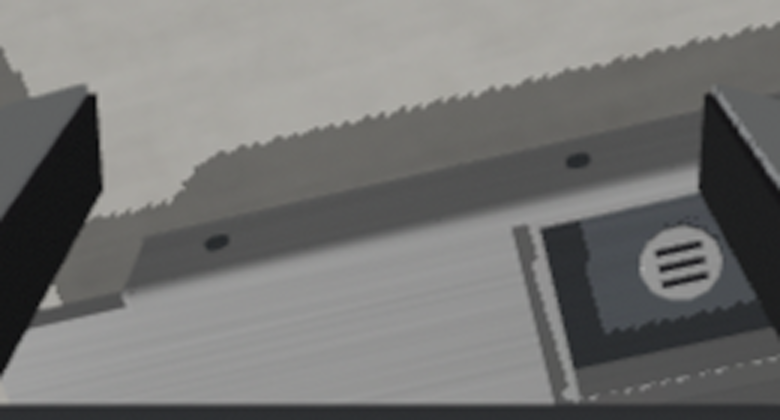

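```bash
python3 - <<'E'
from h import *
c=cam('wrist');c['M']=np.load('w1.npy')
q=np.array([px2w(c,245+u/5,110+v/5,6)[:2] for u,v in[(92,113),(645,110),(636,520),(107,524)]])
q2=np.array([px2w(c,245+u/5,110+v/5,6)[:2] for u,v in[(134,156),(603,153),(597,486),(147,486)]])
for Q in(q,q2):
  print(Q.round(1).tolist(),'c',Q.mean(0).round(1)); print([np.linalg.norm(Q[i]-Q[(i+1)%4]).round(1) for i in range(4)])
  v=Q[1]-Q[0]+Q[2]-Q[3];print('yaw',np.arctan2(v[1],v[0])-np.pi/2, end=' ')
  v=Q[0]-Q[3]+Q[1]-Q[2];print(np.arctan2(v[1],v[0])-np.pi)
print('tool yaw', np.arctan2(c['M'][1,0],c['M'][0,0]))
a=px2w(c,190+125/3,250+292/3,38);b=px2w(c,190+700/3,250+165/3,38);print(a,b,'trough yaw',np.arctan2(*(b-a)[:2][::-1])-np.pi/2)
b=px2w(c,549,280,38);print('far corner',b,np.linalg.norm(b-a),'trough yaw',np.arctan2(*(b-a)[:2][::-1])-np.pi/2)
t=tool();print(t[:3,3])
E
```

```text
[[376.0, -47.4], [403.9, 46.9], [475.2, 26.1], [447.3, -68.9]] c [425.6 -10.8]
[np.float64(98.4), np.float64(74.2), np.float64(99.1), np.float64(74.5)]
yaw -0.2869202288681505 -0.28864804715242354
[[385.2, -42.6], [409.0, 37.8], [466.9, 20.9], [442.6, -59.5]] c [425.9 -10.8]
[np.float64(83.9), np.float64(60.3), np.float64(83.9), np.float64(59.8)]
yaw -0.29028559965058554 -0.2851654910945114
tool yaw 1.2773828683330957
[ 552.70498288 -134.78795311   38.        ] [562.82780797  46.9249382   38.        ] trough yaw -0.05565027827342961
far corner [571.76347856 160.07539184  38.        ] 295.4786260521593 trough yaw -0.06454522819539132
[462.08048719 -17.10035638 205.40251861]
```

```bash
python3 -m jog '[[1.2,-0.15,0,0,0,0,60],[1.2,-0.15,2,0,0,0,60],[1.26,-0.14,3,0,0,0,60],[0,0,3,0,0,0,60],[0,0,3,0,0,0,60],[0,0,3,0,0,0,60],[0,0,1,0,0,0,60],[0,0,0,0,0,0,60]]' 25
python3 - <<'E'
from h import *
c=cam('wrist');cv2.imwrite('pics/w2.png',c['color']);T=tool();print(T[:3,3]);print(w2px(c,(425.8,-10.8,34)))
E
```

```text
clock: 2.75
eef_pos: [425.2, -10.9, 55.1]
eef_rot: [-3.141, -0.002, 2.851]
wrist_force: [-0.4, 0.7, -0.5]
finger_gap: 56.5
[426.01500931 -11.0717605   56.15587397]
[322.99609507 283.13805684]
```

View pics/w2.png

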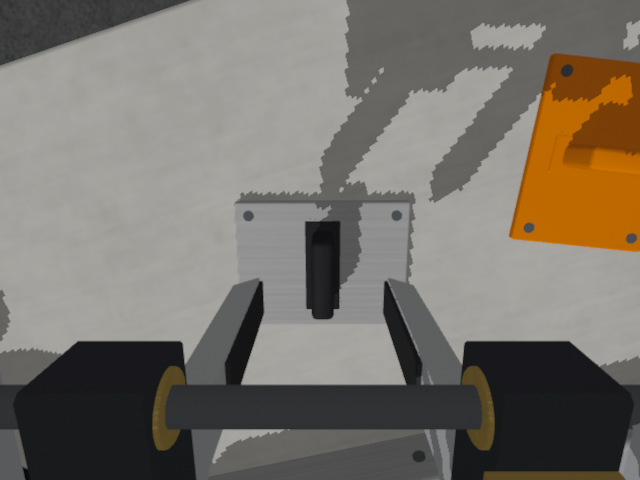

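```bash
python3 - <<'E'
from h import *
c=cam('wrist');T=tool()
p=[px2w(c,*q,6) for q in[(236,202),(412,201),(408,322),(240,322)]]
print(np.round(p,1),np.mean(p,0).round(1));p=np.array(p)
print(np.linalg.norm(p[0]-p[3]),np.linalg.norm(p[0]-p[1]))
print(px2w(c,322.5,318,34),px2w(c,322.5,230,34))
print((T[:3,:3].T@(p.mean(0)-T[:3,3])).round(1))
crop(c,220,190,430,330,3.8,'w2a.png')
E
```

```text
[[376.6 -47.1   6. ]
 [404.5  47.8   6. ]
 [476.2  28.2   6. ]
 [446.9 -69.9   6. ]] [426.1 -10.2   6. ]
73.83926883995429 98.9880890821865
[445.88460125 -17.05371322  34.        ] [399.68155353  -3.20378783  34.        ]
[ 0.8  0.8 50.7]
```

View pics/w2a.png

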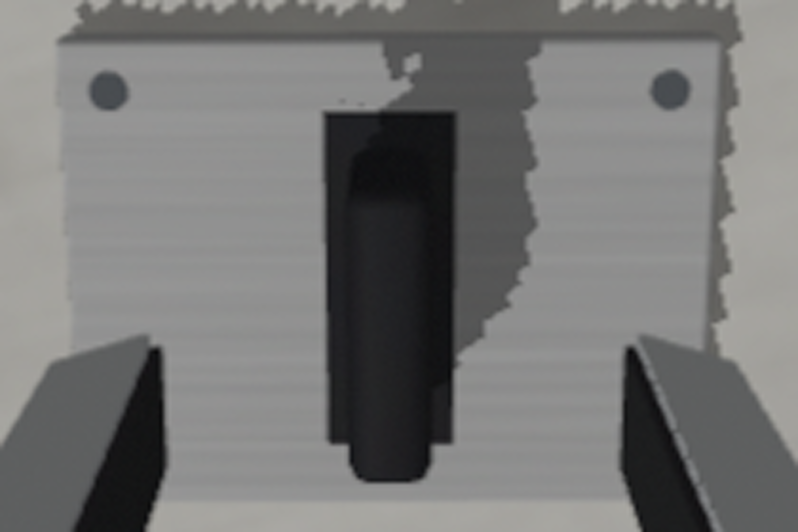

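```bash
python3 -m jog '[[0,0,2,0,0,0,60],[0,0,1.5,0,0,0,60],[0,0,1.1,0,0,0,60],[0,0,0,0,0,0,60],[0,0,0,0,0,0,0],[0,0,0,0,0,0,0],[0,0,0,0,0,0,0],[0,0,0,0,0,0,0]]' 25
python3 -m jog '[[0,0,0,0,0,0,0],[0,0,0,0,0,0,0],[0,0,0,0,0,0,0]]' 25
python3 -m jog '[[0,0,-1,0,0,0,0],[0,0,-2,0,0,0,0],[0,0,-3,0,0,0,0],[0,0,-3,0,0,0,0],[0,0,-3,0,0,0,0],[0,0,0,0,0,0,0],[0,0,0,0,0,0,0]]' 40
python3 - <<'E'
from h import *
c=cam('wrist');cv2.imwrite('pics/w3.png',c['color']);print(tool()[:3,3])
c=cam('side');crop(c,200,100,460,300,3,'d3.png')
E
```

```text
clock: 3.65
eef_pos: [426.3, -11.5, 9.8]
eef_rot: [3.141, 0.001, 2.85]
wrist_force: [0.1, 0.8, 0.1]
finger_gap: 27.5
clock: 3.95
eef_pos: [426.1, -11.5, 9.5]
eef_rot: [-3.142, 0.0, 2.85]
wrist_force: [-0.7, 0.4, 2.8]
finger_gap: 11.8
clock: 4.65
eef_pos: [425.8, -11.4, 129.2]
eef_rot: [3.142, 0.0, 2.85]
wrist_force: [-0.5, 0.6, -5.4]
finger_gap: 12.1
[425.41267429 -11.40207542 128.4136023 ]
```

View pics/w3.png

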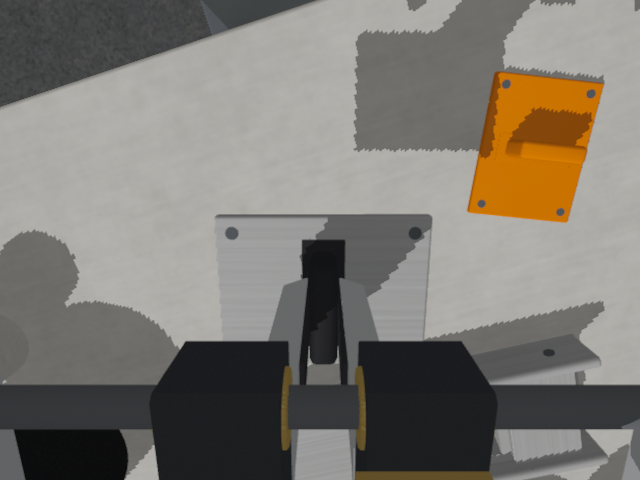

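View pics/d3.png

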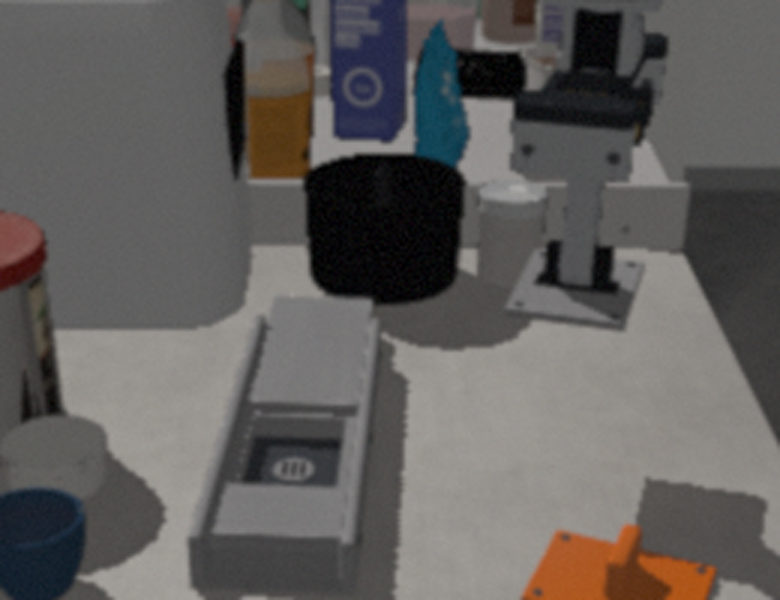

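```bash
python3 -c "
from h import *
print(monitor.read_state()['joints'])"
python3 -m jog '[[0,0,-0.8,0,0,0.15,0],[0,0,-0.8,0,0,0.15,0],[0,0,-0.8,0,0,0.15,0],[0,0,-0.8,0,0,0.15,0],[0,0,-0.8,0,0,0.15,0],[0,0,-0.8,0,0,0.15,0],[0,0,-0.8,0,0,0.15,0],[0,0,-0.8,0,0,0.15,0]]'
python3 -c "
from h import *
print(monitor.read_state()['joints'])"
```

```text
[-1.12914998e-01  1.11501015e-01  1.94227305e+00  4.92874722e-05
  1.09023575e+00 -1.39185815e+00]
clock: 5.55
eef_pos: [425.6, -11.4, 192.2]
eef_rot: [-3.139, -0.001, 1.644]
wrist_force: [-0.2, -0.1, -4.1]
finger_gap: 11.6
[-1.12947762e-01  3.35042811e-02  1.86391658e+00 -2.98100370e-05
  1.24708124e+00 -1.85691216e-01]
```

```bash

python3 -m jog '[[0,0,0,0,0,0.15,0],[0,0,0,0,0,0.15,0],[0,0,0,0,0,0.15,0],[0,0,0,0,0,0.15,0],[0,0,0,0,0,0.15,0],[0,0,0,0,0,0.15,0],[0,0,0,0,0,0.15,0],[0,0,0,0,0,0.15,0]]'
python3 -m jog '[[0,0,0,0,0,0.15,0],[0,0,0,0,0,0.15,0],[0,0,0,0,0,0.15,0],[0,0,0,0,0,0.054,0],[2.5,0,0,0,0,0,0],[3.5,0,0,0,0,0,0],[3.0,0,0,0,0,0,0],[0,0,0,0,0,0,0]]'
python3 - <<'E'
from h import *
c=cam('wrist');cv2.imwrite('pics/w4.png',c['color']);np.save('w4.npy',c['M']);print(tool());print(monitor.read_state()['joints'])
E
```

```text
clock: 6.35
eef_pos: [425.6, -11.4, 191.9]
eef_rot: [-3.14, 0.003, 0.444]
wrist_force: [0.4, 0.1, -3.7]
finger_gap: 11.8
clock: 7.15
eef_pos: [517.6, -16.5, 191.0]
eef_rot: [-3.141, 0.003, -0.054]
wrist_force: [0.6, 0.5, -3.7]
finger_gap: 11.8
[[ 9.98525518e-01 -5.41418974e-02 -3.92995229e-03  5.16111967e+02]
 [-5.41408237e-02 -9.98533238e-01  3.79168596e-04 -1.63634697e+01]
 [-3.94471689e-03 -1.65838664e-04 -9.99992206e-01  1.91053217e+02]
 [ 0.00000000e+00  0.00000000e+00  0.00000000e+00  1.00000000e+00]]
[-1.02620014e-01  2.39955017e-01  1.63142257e+00 -2.65708911e-05
  1.27416320e+00  1.52235219e+00]
```

View pics/w4.png

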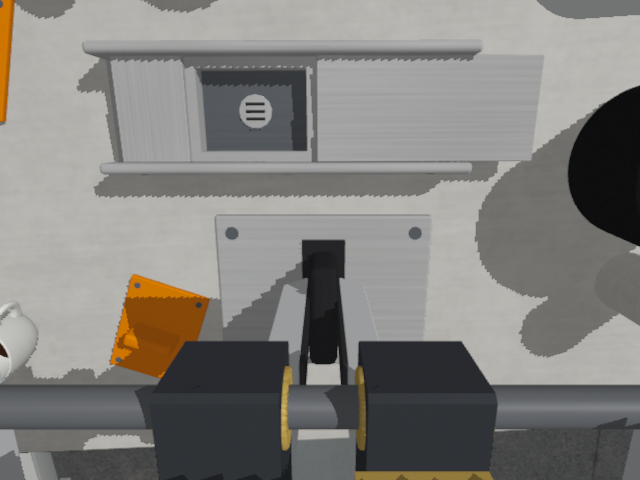

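```bash
python3 - <<'E'
import cv2
a=cv2.imread('pics/w4.png')
cv2.imwrite('pics/w4a.png',cv2.resize(a[30:185,70:330],None,fx=3,fy=3,interpolation=cv2.INTER_CUBIC))
cv2.imwrite('pics/w4b.png',cv2.resize(a[30:185,300:560],None,fx=3,fy=3,interpolation=cv2.INTER_CUBIC))
E
```

```text
(no output)
```

View pics/w4a.png

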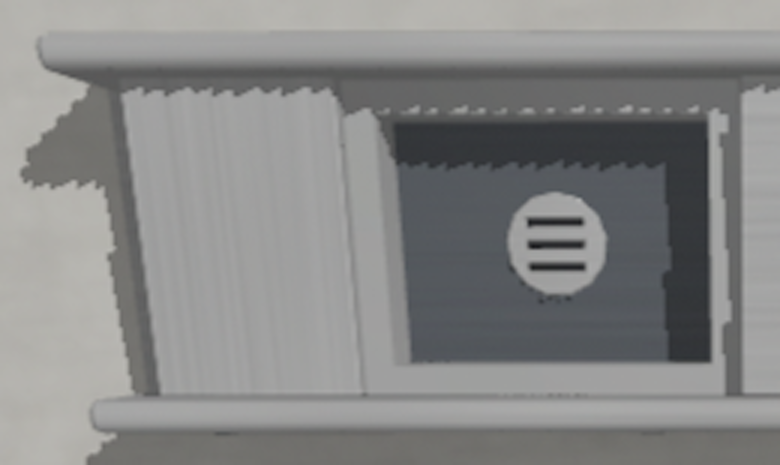

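View pics/w4b.png

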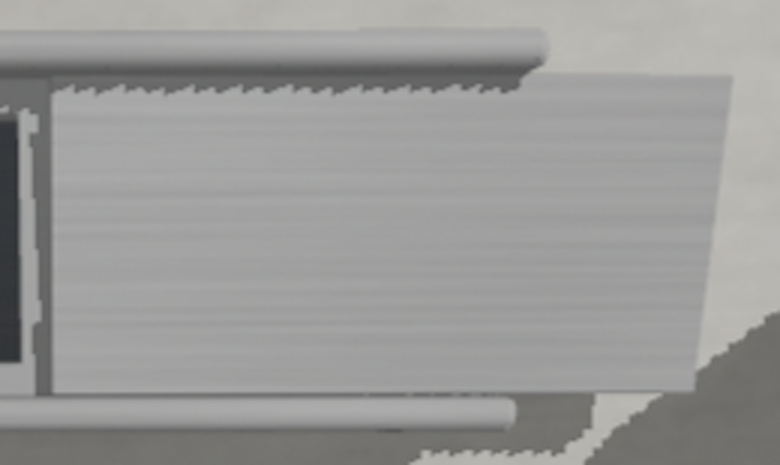

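```bash
python3 - <<'E'
from h import *
c=cam('side')
c={'M':np.load('w4.npy'),'fx':410.32,'fy':410.32,'cx':323.06,'cy':240.78}
P=np.array([px2w(c,u,v,37)[:2] for u,v in[(82.7,46),(482.7,46),(471.7,168.2),(100,168.3)]])
print(P.round(1),P.mean(0))
print([np.linalg.norm(P[i]-P[(i+1)%4]).round(1) for i in range(4)])
for a,b in((1,0),(2,3)):
  v=P[a]-P[b];print('yaw',np.arctan2(-v[1],-v[0])-np.pi/2)
yaw=np.mean([np.arctan2(*(P[b]-P[a])[::-1])-np.pi/2 for a,b in((1,0),(2,3))])
C=P.mean(0);X=np.array([np.cos(yaw),np.sin(yaw)]);Y=np.array([-np.sin(yaw),np.cos(yaw)])
for u,v in[(183.3,56.7),(190.7,161.7),(316.7,56.7),(316.7,161.7)]:
  q=px2w(c,u,v,30)[:2]-C;print('recess trough coords',(q@X).round(1),(q@Y).round(1))
print('yaw',yaw,'closed end',C-95*Y)
T=tool();print(T[:3,3])
for k in(-95,-60):
  d=np.r_[C+k*Y,0]-np.r_[T[:2,3],0];print(k,'tool delta',(T[:3,:3].T@d).round(1))
print('tool yaw',np.arctan2(T[1,0],T[0,0]))
E
```

```text
[[ 662.2  154.9]
 [ 646.1 -141.9]
 [ 556.4 -137.4]
 [ 572.4  159.8]] [609.26077035   8.83650808]
[np.float64(297.2), np.float64(89.8), np.float64(297.6), np.float64(89.9)]
yaw -0.05422733809154323
yaw -0.05388322107276422
recess trough coords 38.7 76.8
recess trough coords -40.3 77.9
recess trough coords 38.7 -25.1
recess trough coords -40.3 -24.7
yaw -0.054055279582153726 closed end [604.12801927 -86.02473199]
[515.38815005 -16.28620169 191.46572529]
-95 tool delta [92.4 64.8 -0.4]
-60 tool delta [92.4 29.8 -0.3]
tool yaw -0.05418961195306805
```

```bash
python3 - <<'E'
from h import *
c={'M':np.load('w4.npy'),'fx':410.32,'fy':410.32,'cx':323.06,'cy':240.78}
a=cv2.imread('pics/w4.png');cv2.imwrite('pics/w4c.png',cv2.resize(a[205:255,200:450],None,fx=3.2,fy=3.2,interpolation=cv2.INTER_CUBIC))
T=tool()
for uv in[(216.5,214.5),(430.5,214.5),(322,214.5)]:
  p=px2w(c,*uv,188);T[:3,3]=[515.6,-16.3,191.2];print((T[:3,:3].T@(p-T[:3,3])).round(1))
E
```

```text
[ 40.7 -48.2   3.1]
[40.7 48.1  3. ]
[40.7 -0.7  3.1]
```

View pics/w4c.png

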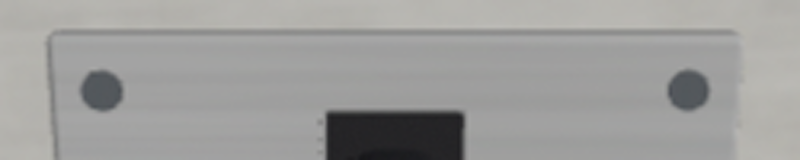

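```bash

python3 -m jog '[[0,2.5,0,0,0,0,0],[0,4,0,0,0,0,0],[2.5,0,0,0,0,0,0],[3.5,0,0,0,0,0,0],[3.1,0,1,0,0,0,0],[0,0,3,0,0,0,0],[0,0,3,0,0,0,0],[0,0,3,0,0,0,0]]'
python3 -m jog '[[0,0,2,0,0,0,0],[0,0,1.4,0,0,0,0],[0,0,0,0,0,0,0],[0,0,0,0,0,0,0]]'
python3 - <<'E'
from h import *
c=cam('wrist');cv2.imwrite('pics/w5.png',c['color']);np.save('w5.npy',c['M']);print(tool())
crop(c,100,130,500,430,2,'w5a.png')
E
```

```text
clock: 8.05
eef_pos: [602.2, -86.0, 91.6]
eef_rot: [-3.141, 0.001, -0.054]
wrist_force: [0.6, 0.4, -3.9]
finger_gap: 11.5
clock: 8.45
eef_pos: [603.4, -86.2, 60.2]
eef_rot: [3.142, -0.001, -0.054]
wrist_force: [0.4, -0.3, -3.4]
finger_gap: 11.7
[[ 9.98528680e-01 -5.42016480e-02  1.62986600e-03  6.03778329e+02]
 [-5.42011931e-02 -9.98529983e-01 -3.21999378e-04 -8.62915952e+01]
 [ 1.64492296e-03  2.33184932e-04 -9.99998620e-01  6.06966447e+01]
 [ 0.00000000e+00  0.00000000e+00  0.00000000e+00  1.00000000e+00]]
```

View pics/w5a.png

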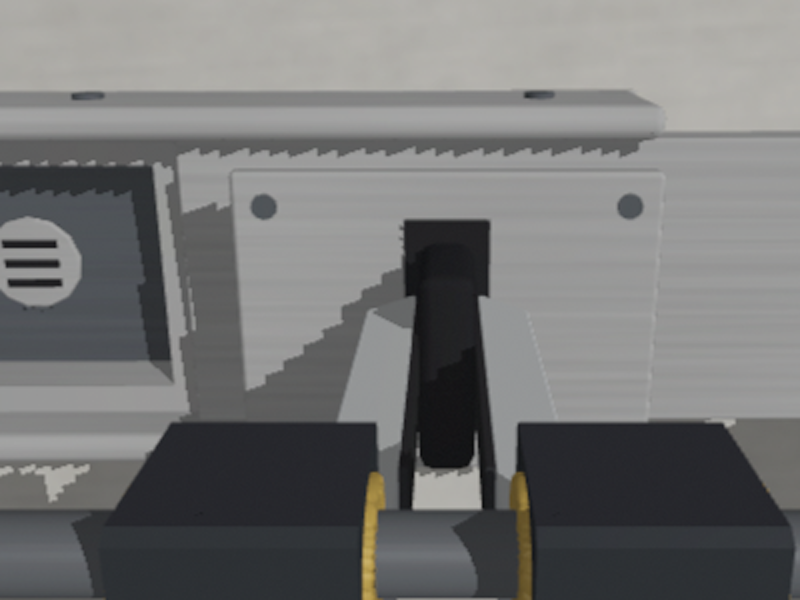

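```bash
python3 - <<'E'
from h import *
M=np.load('w5.npy');T=tool();
Tc=np.linalg.inv(T)@M
c={'M':Tc,'fx':410.32,'fy':410.32,'cx':323.06,'cy':240.78}
f=lambda u,v:(100+u/2,130+v/2)
z0=T[2,3]
for name,uv,z in[('plate edge top L',(232,172),57),('R',(663,172),57),('screwL',(264,207),57),('screwR',(630,207),57),('far runner inner top',(447,137),37),('far runner outer top',(447,107),37),('far deck junction~',(178,155),30),('near runner inner top',(90,432),37),('near runner outer',(90,458),37)]:
  # tool z of point = TCPz - z
  p=px2w(c,*f(*uv),60.5-z);print(name,p.round(1))
p=px2w(c,*f(232,172),60.5-50);q=px2w(c,*f(663,172),60.5-50);print(p,q)
p=px2w(c,*f(232,172),60.5-54);q=px2w(c,*f(663,172),60.5-54);print(p,q)
E
```

```text
plate edge top L [ 37.6 -48.6   3.5]
R [37.6 48.5  3.5]
screwL [ 29.5 -41.9   3.5]
screwR [29.5 41.5  3.5]
far runner inner top [42.3 -0.2 23.5]
far runner outer top [49.7 -0.2 23.5]
far deck junction~ [ 36.5 -69.4  30.5]
near runner inner top [-39.  -97.7  23.5]
near runner outer [-47.  -98.6  23.5]
[ 36.15455267 -50.50273953  10.5       ] [36.18302127 50.36990133 10.5       ]
[ 36.98677599 -49.43767566   6.5       ] [37.01464012 49.293115    6.5       ]
```

```bash

python3 -m jog '[[0.18,0,0.4,0,0,0,0],[0,0,0.4,0,0,0,0],[0,0,0.3,0,0,0,0],[0,0,0,0,0,0,0],[0,0,0,0,0,0,0]]'
python3 - <<'E'
from h import *
c=cam('wrist');cv2.imwrite('pics/w6.png',c['color']);np.save('w6.npy',c['M']);print(tool()[:3,3])
crop(c,200,170,450,250,3.2,'w6a.png')
crop(c,0,300,200,400,4,'w6b.png')
E
```

```text
clock: 9.0
eef_pos: [605.1, -86.3, 48.4]
eef_rot: [-3.142, 0.0, -0.054]
wrist_force: [0.7, 0.8, -4.2]
finger_gap: 11.5
[605.18047882 -86.31170286  48.55142389]
```

View pics/w6a.png

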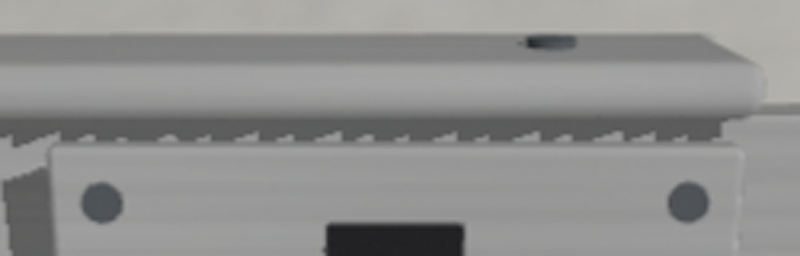

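View pics/w6b.png

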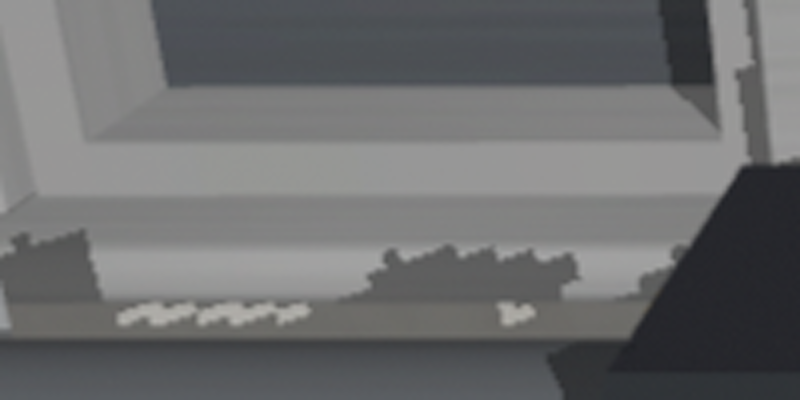

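```bash
python3 - <<'E'
from h import *
M=np.load('w6.npy');T=tool();z0=48.5
c={'M':np.linalg.inv(T)@M,'fx':410.32,'fy':410.32,'cx':323.06,'cy':240.78}
for name,uv,z in[('plate L',(216,215.5),45.1),('R',(431,215.5),45.1),('far in',(323,206.5),37),('far out',(323,190),37),('near in',(90,361.5),37),('near out',(90,374.7),37)]:
  print(name,px2w(c,*uv,z0-z).round(1))
E
```

```text
plate L [ 38.  -48.7   3.4]
R [38.1 48.4  3.4]
far in [40.7 -0.4 11.5]
far out [48.4 -0.4 11.5]
near in [ -41.1 -121.7   11.5]
near out [ -48.9 -122.9   11.5]
```

```bash

python3 -m jog '[[0,0,0.3,0,0,0,0],[0,0,0.3,0,0,0,0],[0,0,0.1,0,0,0,0],[0,0,0,0,0,0,0],[0,0,0,0,0,0,0]]'
python3 -m jog '[[0,0,0.1,0,0,0,0],[0,0,0,0,0,0,0],[0,0,0,0,0,0,0]]'
python3 -m jog '[[0,0,0.1,0,0,0,0],[0,0,0,0,0,0,0],[0,0,0,0,0,0,0]]'
```

```text
clock: 9.55
eef_pos: [605.1, -86.3, 41.4]
eef_rot: [3.142, 0.0, -0.054]
wrist_force: [0.1, 0.7, -4.8]
finger_gap: 11.7
clock: 9.85
eef_pos: [605.1, -86.3, 40.5]
eef_rot: [-3.142, 0.0, -0.054]
wrist_force: [-0.3, 0.8, -3.1]
finger_gap: 11.7
clock: 10.15
eef_pos: [605.2, -86.3, 39.6]
eef_rot: [3.142, -0.0, -0.054]
wrist_force: [0.6, 0.1, -1.6]
finger_gap: 11.5
```

```bash

python3 -m jog '[[0,0,0.05,0,0,0,0],[0,0,0,0,0,0,0],[0,0,0,0,0,0,0]]'
python3 -m jog '[[0,0,0.05,0,0,0,0],[0,0,0,0,0,0,0],[0,0,0,0,0,0,0]]'
python3 - <<'E'
from h import *
c=cam('wrist');crop(c,100,130,500,430,2,'w7.png')
c=cam('side');crop(c,230,130,390,300,3.5,'d7.png')
E
```

```text
clock: 10.45
eef_pos: [605.3, -86.3, 39.6]
eef_rot: [3.142, -0.0, -0.054]
wrist_force: [-3.2, 0.3, 4.6]
finger_gap: 11.7
clock: 10.75
eef_pos: [605.3, -86.3, 39.5]
eef_rot: [3.141, -0.001, -0.054]
wrist_force: [-6.5, 1.1, 9.5]
finger_gap: 11.7
```

View pics/w7.png

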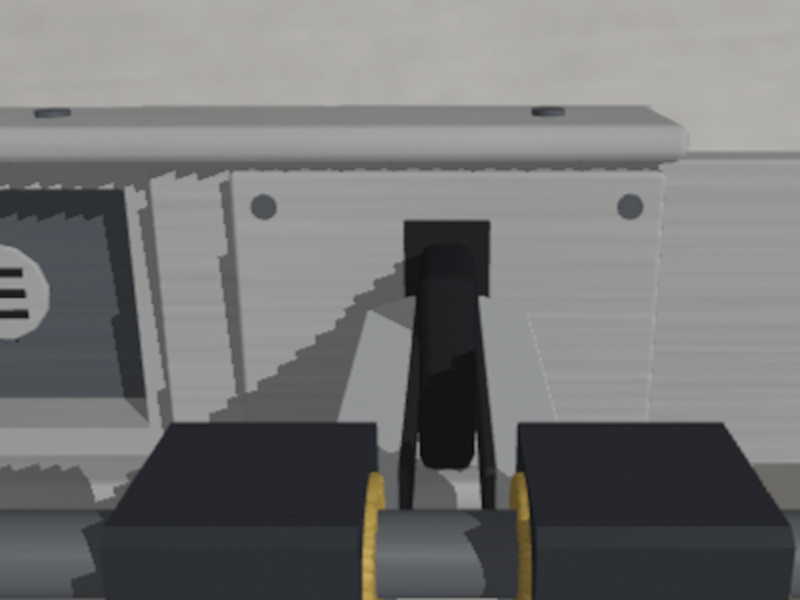

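View pics/d7.png

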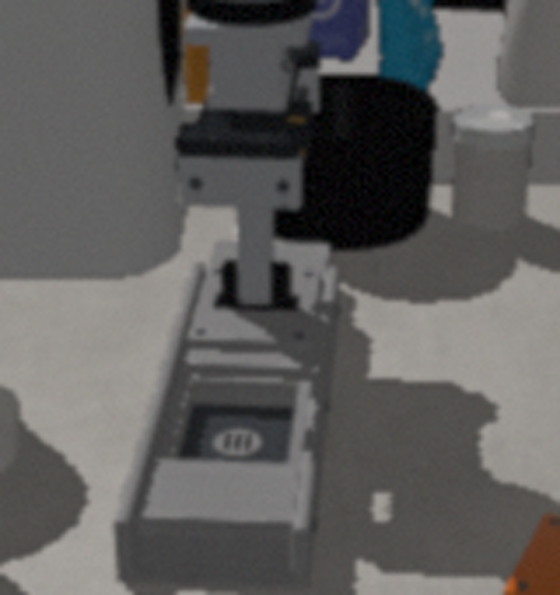

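```bash

python3 -m jog '[[0,-0.2,-0.03,0,0,0,0],[0,-0.4,0,0,0,0,0],[0,-0.5,0,0,0,0,0],[0,-0.5,0,0,0,0,0],[0,-0.5,0,0,0,0,0],[0,-0.5,0,0,0,0,0],[0,-0.4,0,0,0,0,0],[0,0,0,0,0,0,0]]'
python3 -m jog '[[0,-0.4,0,0,0,0,0],[0,-0.5,0,0,0,0,0],[0,-0.5,0,0,0,0,0],[0,-0.5,0,0,0,0,0],[0,-0.5,0,0,0,0,0],[0,-0.5,0,0,0,0,0],[0,-0.3,0,0,0,0,0],[0,0,0,0,0,0,0]]'
```

```text
clock: 11.65
eef_pos: [607.5, -56.1, 39.6]
eef_rot: [3.141, -0.002, -0.054]
wrist_force: [-0.4, -0.2, 6.0]
finger_gap: 11.4
clock: 12.45
eef_pos: [609.2, -24.2, 39.6]
eef_rot: [3.141, -0.002, -0.054]
wrist_force: [-0.5, -2.5, 6.1]
finger_gap: 11.5
```

```bash

python3 -m jog '[[0,-0.4,0,0,0,0,0],[0,-0.5,0,0,0,0,0],[0,-0.5,0,0,0,0,0],[0,-0.5,0,0,0,0,0],[0,-0.5,0,0,0,0,0],[0,-0.4,0,0,0,0,0],[0,-0.2,0,0,0,0,0],[0,0,0,0,0,0,0]]'
python3 -m jog '[[0,-0.4,0,0,0,0,0],[0,-0.5,0,0,0,0,0],[0,-0.4,0,0,0,0,0],[0,0,0,0,0,0,0],[0,0,0,0,0,0,0]]'
python3 - <<'E'
from h import *
c=cam('wrist');crop(c,100,130,500,430,2,'w8.png')
E
```

```text
clock: 13.25
eef_pos: [610.7, 5.6, 39.5]
eef_rot: [3.141, -0.002, -0.054]
wrist_force: [-0.9, -1.8, 6.0]
finger_gap: 11.7
clock: 13.75
eef_pos: [611.3, 18.8, 39.4]
eef_rot: [3.142, -0.001, -0.054]
wrist_force: [0.5, -0.6, 6.5]
finger_gap: 11.9
```

View pics/w8.png

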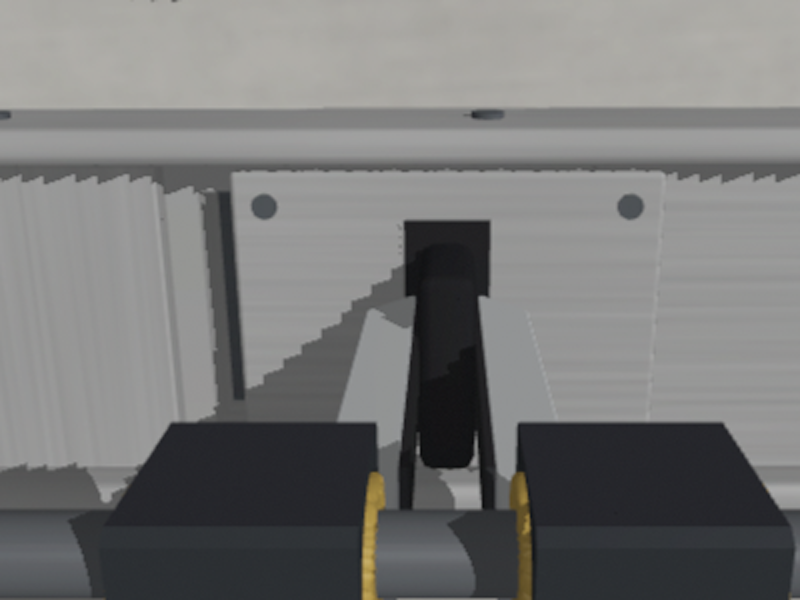

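```bash

python3 -m jog '[[0,-0.2,0,0,0,0,0],[0,-0.2,0,0,0,0,0],[0,-0.2,0,0,0,0,0],[0,-0.2,0,0,0,0,0],[0,-0.1,0,0,0,0,0],[0,0,0,0,0,0,0],[0,0,0,0,0,0,0]]'
python3 -m jog '[[0,-0.1,0,0,0,0,0],[0,-0.1,0,0,0,0,0],[0,0,0,0,0,0,0]]'
python3 -m jog '[[0,-0.1,0,0,0,0,0],[0,0,0,0,0,0,0],[0,0,0,0,0,0,0]]'
python3 -m jog '[[0,-0.1,0,0,0,0,0],[0,0,0,0,0,0,0],[0,0,0,0,0,0,0]]'
```

```text
clock: 14.5
eef_pos: [611.7, 27.4, 39.2]
eef_rot: [3.141, -0.001, -0.054]
wrist_force: [0.2, -2.9, 5.4]
finger_gap: 11.5
clock: 14.8
eef_pos: [611.8, 29.3, 39.2]
eef_rot: [3.141, -0.001, -0.054]
wrist_force: [-0.9, -3.6, 4.9]
finger_gap: 11.6
clock: 15.1
eef_pos: [611.9, 30.3, 39.2]
eef_rot: [3.141, -0.001, -0.054]
wrist_force: [-0.1, -4.5, 4.4]
finger_gap: 11.6
clock: 15.4
eef_pos: [611.9, 31.3, 39.2]
eef_rot: [3.141, -0.001, -0.054]
wrist_force: [0.3, -4.3, 5.2]
finger_gap: 11.7
```

```bash

python3 -m jog '[[0,-0.1,0,0,0,0,0],[0,0,0,0,0,0,0],[0,0,0,0,0,0,0]]'
python3 -m jog '[[0,-0.1,0,0,0,0,0],[0,0,0,0,0,0,0],[0,0,0,0,0,0,0]]'
python3 - <<'E'
from h import *
c=cam('wrist');crop(c,100,130,500,430,2,'w9.png')
E
```

```text
clock: 15.7
eef_pos: [612.0, 32.3, 39.2]
eef_rot: [3.141, -0.001, -0.054]
wrist_force: [0.1, -2.7, 5.2]
finger_gap: 11.7
clock: 16.0
eef_pos: [612.0, 33.4, 39.1]
eef_rot: [3.141, -0.001, -0.054]
wrist_force: [-0.0, -3.7, 5.3]
finger_gap: 11.9
```

View pics/w9.png

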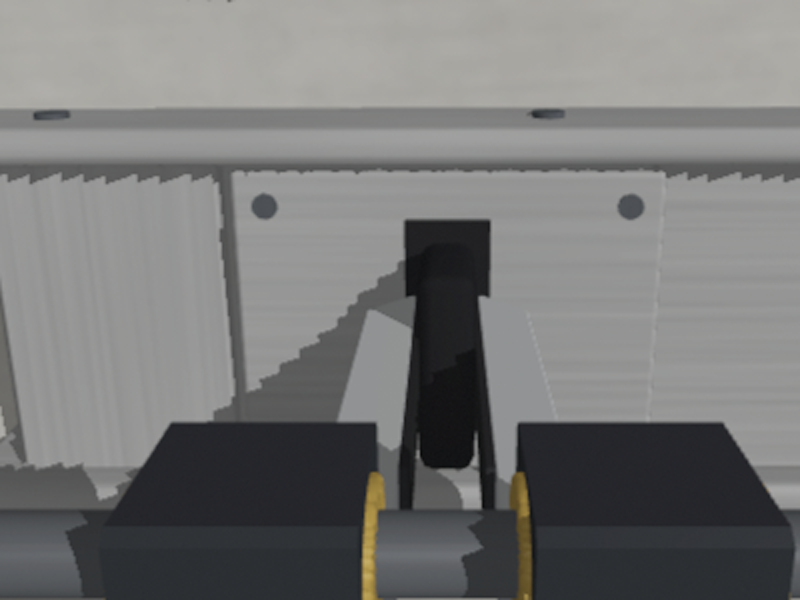

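```bash

python3 -m jog '[[0,-0.05,0,0,0,0,0],[0,0,0,0,0,0,0],[0,0,0,0,0,0,0]]'
python3 -m jog '[[0,-0.05,0,0,0,0,0],[0,0,0,0,0,0,0],[0,0,0,0,0,0,0]]'
python3 -m jog '[[0,-0.05,0,0,0,0,0],[0,0,0,0,0,0,0],[0,0,0,0,0,0,0]]'
```

```text
clock: 16.35
eef_pos: [611.0, 34.5, 37.9]
eef_rot: [-3.141, 0.002, -0.054]
wrist_force: [0.2, 1.0, -4.0]
finger_gap: 11.5
clock: 16.65
eef_pos: [611.6, 34.7, 38.5]
eef_rot: [-3.141, 0.0, -0.054]
wrist_force: [-0.2, 0.1, -3.8]
finger_gap: 11.8
clock: 16.95
eef_pos: [611.7, 35.1, 38.7]
eef_rot: [-3.142, 0.0, -0.054]
wrist_force: [0.5, 0.5, -4.4]
finger_gap: 11.5
```

```bash

python3 -m jog '[[0,-0.03,0.1,0,0,0,0],[0,0,0.1,0,0,0,0],[0,0,0,0,0,0,0],[0,0,0,0,0,0,0]]'
python3 -m jog '[[0,0,0.1,0,0,0,0],[0,0,0.1,0,0,0,0],[0,0,0,0,0,0,0],[0,0,0,0,0,0,0]]'
```

```text
clock: 17.35
eef_pos: [611.7, 35.3, 36.7]
eef_rot: [3.142, 0.0, -0.054]
wrist_force: [-0.0, 0.1, -4.0]
finger_gap: 11.9
clock: 17.75
eef_pos: [611.7, 35.3, 34.7]
eef_rot: [3.142, 0.0, -0.054]
wrist_force: [-1.1, 0.0, -4.1]
finger_gap: 11.8
```

```bash

python3 -m jog '[[0,0,0.1,0,0,0,0],[0,0,0,0,0,0,0],[0,0,0,0,0,0,0]]'
python3 -m jog '[[0,0,0.05,0,0,0,0],[0,0,0,0,0,0,0],[0,0,0,0,0,0,0]]'
python3 - <<'E'
from h import *
c=cam('wrist');crop(c,100,130,500,430,2,'w10.png')
E
```

```text
clock: 18.05
eef_pos: [611.7, 35.4, 33.7]
eef_rot: [-3.142, 0.0, -0.054]
wrist_force: [-0.1, -0.1, -3.7]
finger_gap: 11.8
clock: 18.35
eef_pos: [611.8, 35.3, 33.6]
eef_rot: [-3.142, -0.0, -0.054]
wrist_force: [-2.8, -1.1, 2.2]
finger_gap: 11.7
```

View pics/w10.png

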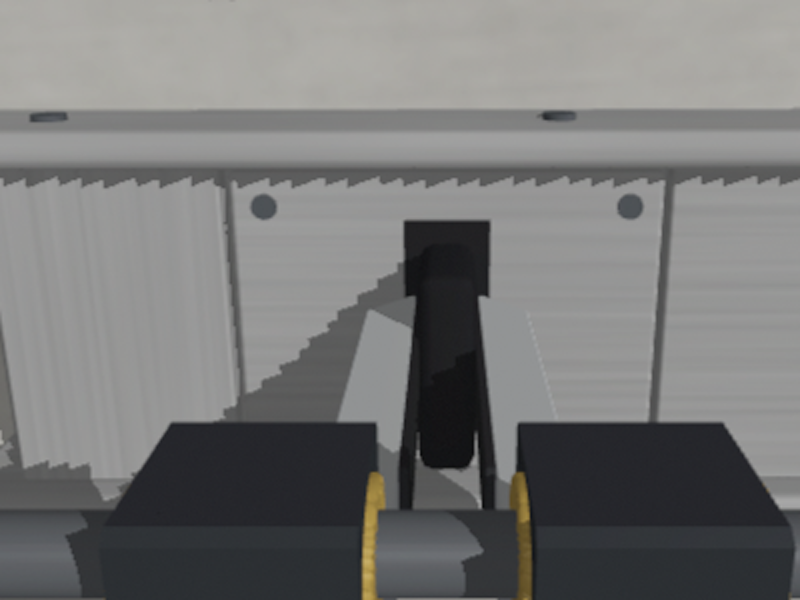

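Contact came at TCP z 33.6, 6 mm below the deck level, with even gaps at both ends. I'll let go now.

```bash

python3 -m jog '[[0,0,0,0,0,0,10],[0,0,0,0,0,0,20],[0,0,0,0,0,0,30],[0,0,0,0,0,0,30],[0,0,0,0,0,0,30],[0,0,0,0,0,0,30]]'
python3 -m jog '[[0,0,-0.5,0,0,0,30],[0,0,-1.5,0,0,0,30],[0,0,-2.5,0,0,0,30],[0,0,-3,0,0,0,30],[0,0,-3,0,0,0,30],[0,0,-3,0,0,0,30],[0,0,-2,0,0,0,30],[0,0,0,0,0,0,30]]'
python3 -m jog '[[-3,0,0,0,0,0,30],[-4,0,0,0,0,0,30],[-2,0,0,0,0,0,30],[0,0,0,0,0,0,30],[0,0,0,0,0,0,30],[0,0,0,0,0,0,30]]'
python3 - <<'E'
from h import *
c=cam('wrist');cv2.imwrite('pics/w11.png',c['color']);T=tool()
cv2.imwrite('pics/s11.png',cam('scene')['color'])
E
```

```text
clock: 19.0
eef_pos: [611.7, 35.3, 33.2]
eef_rot: [-3.142, -0.0, -0.054]
wrist_force: [-0.7, -0.2, -0.0]
finger_gap: 28.3
clock: 19.8
eef_pos: [612.8, 35.3, 192.6]
eef_rot: [-3.141, -0.006, -0.054]
wrist_force: [0.0, 0.5, -0.0]
finger_gap: 28.0
clock: 20.4
eef_pos: [522.5, 40.1, 188.0]
eef_rot: [3.142, 0.0, -0.054]
wrist_force: [0.2, 0.1, -0.4]
finger_gap: 27.9
```

View pics/w11.png

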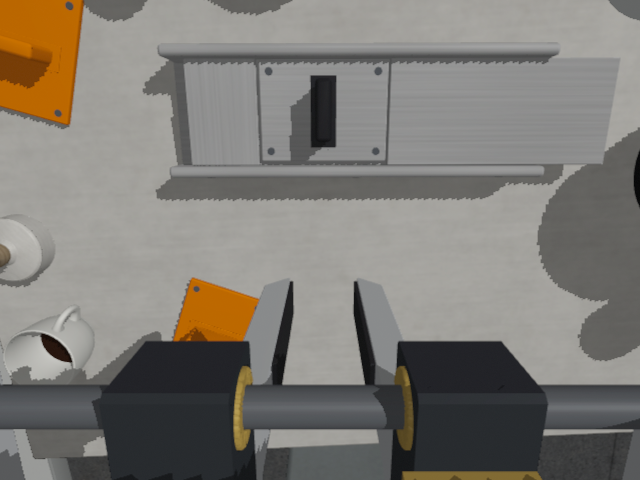

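View pics/s11.png

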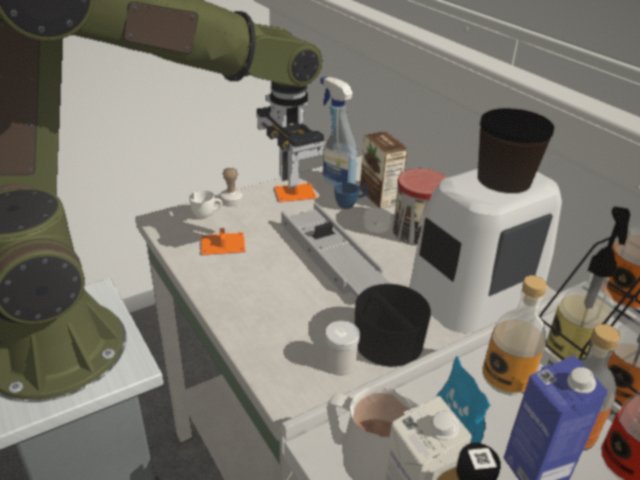

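The wrist view shows the cover seated flush at (323,112) with an even margin all round. The scene view shows every bystander where it stood. Handing in.

```bash
python3 -c "
from cell import order
print(order.sign_off())"
```

```text
the job is handed in; nothing more can be done
None
```

The rinse well is closed and the job is handed in, after about 20 s of robot time. I picked the steel cover up by its grip and laid it on the closed end between the runners. I then slid it towards +y without lifting until it dropped in, lowered it onto the ledge and let go.

**What my last checks showed**
- **Drop:** the downward push on the cover vanished at world y of about 34 mm. It then met the ledge at TCP z of 33.6 mm, 6 mm below the 39.6 mm it had while sliding on the deck.
- **Seating:** the last wrist picture shows the cover flush in the recess, with a similar narrow gap at both ends.
- **Bystanders:** by eye in the last scene picture, the cup, tamper, shaker, blue mug and both orange plates are where they were at the start.
- **Forces:** the highest wrist force in any reading was about 12 N, when the cover was first laid on the deck; the limit is 120 N.

**What disagreed**
- **Camera positions:** the side camera's first positions differed from the scene camera's by roughly 10 mm along y. I relied on the wrist camera, whose distances matched the given sizes (74 × 99 mm for the cover, 90 mm between runner centres).
- **Correction over the deck:** a closer look just above the deck called for a 1.8 mm sideways shift before laying the cover down.

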